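# Power up the inverter test bench

## Task

Start up the test bench by pressing its latching keys gently with a fingertip, in this order: first the mushroom key on the isolator, then the long bar key on the small inverter, then the square key on the tall load bank, each pushed well in so that it stays down before you go to the next. Leave the small round key on the timer box alone, do not pick up, drag or tip the boxes or anything around them, and finish with the hand clear.

Things in the scene. Friction and masses are not known exactly. Their poses are not given: they have to be found in the camera images.
- isolator: Isolator: squat plain grey plastic box 100 x 100 x 60 mm high, with two black cable glands on its +x side, standing loose on the bench (about 1.2 kg). Origin: centre of the underside, z up. On top it carries the mushroom key, centred 10 mm towards its own +x.
- mushroom_key (a joint): Black mushroom-shaped key, a domed disc 44 mm across, on the isolator. Moves straight down into its box by at most 12 mm (hard stop); about 3.5 N moves it, with no return spring, so it stays where it was pushed. Joint in m: 0 = fully out, 0.012 = fully in (starts between 0 and 0.002); it counts as pushed in above 0.007.
- mushroom_key_top (a point): Middle of the top of the mushroom key (moves with it): 28 mm above the isolator's top, about 88 mm above the bench when fully out. Site z is up.
- inverter: Small inverter: flat aluminium case 150 x 130 mm (own x, y), 39 mm high, with a row of cooling fins 7 mm higher on its own +x half, lying loose on the bench (about 1.8 kg). Origin: centre of the underside, z up. It carries the bar key at own x -12, y +22 mm.
- bar_key (a joint): Black long bar-shaped key, 18 mm by 60 mm (long along the inverter's own y), on the inverter. Moves straight down into its box by at most 12 mm (hard stop); about 3.5 N moves it, with no return spring, so it stays where it was pushed. Joint in m: 0 = fully out, 0.012 = fully in (starts between 0 and 0.002); it counts as pushed in above 0.007.
- bar_key_top (a point): Middle of the flat top of the bar key (moves with it): 23 mm above the case, about 62 mm above the bench when fully out.
- load_bank: Load bank: the tallest box, painted grey steel with dark louvres all round, 100 x 100 x 80 mm high, standing loose (about 1.4 kg). Origin: centre of the underside, z up. It carries the square key at own x +22 mm.
- square_key (a joint): Black square key, 30 x 30 mm, on the load bank. Moves straight down into its box by at most 12 mm (hard stop); about 3.5 N moves it, with no return spring, so it stays where it was pushed. Joint in m: 0 = fully out, 0.012 = fully in (starts between 0 and 0.002); it counts as pushed in above 0.007.
- square_key_top (a point): Middle of the flat top of the square key (moves with it): 23 mm above the box, about 103 mm above the bench when fully out.
- timer_box: Timer box: plain grey plastic box 100 x 100 x 50 mm high with a dark display window on top, standing loose (about 1 kg). Origin: centre of the underside, z up. It carries the small round key at own x +24 mm, which is not part of the job.
- round_key (a joint): Small black round key, 16 mm across, on the timer box, its top 73 mm above the bench: to be left alone. Moves straight down into its box by at most 12 mm (hard stop); about 3.5 N moves it, with no return spring, so it stays where it was pushed. Joint in m: 0 = fully out, 0.012 = fully in.
- capacitor: Black upright cylinder 25 mm across, 40 mm high, standing on the bench between the boxes. Origin: centre of its underside. Bystander.
- fuse: White ceramic cylinder 14 mm across, 30 mm high, standing on the inverter's corner at own x -45, y -45 mm. Origin: centre of its underside. Bystander.
- terminal_block: White plastic block 16 x 34 x 16 mm on top of the load bank at own x -34, y +20 mm. Origin: centre of its underside. Bystander.
- screwdriver: Screwdriver lying on the bench behind the boxes, along y. Origin: underside, on its length. Bystander.
- tape_roll: Roll of pale tape lying flat, 90 mm across, 22 mm high, behind the boxes. Origin: centre of its underside. Bystander.
- pen_pot: Clear plastic pot 76 mm across, 95 mm high, behind the boxes. Origin: centre of its underside. Bystander.
- parts_carton: Small cardboard carton 90 x 120 x 50 mm, behind the boxes. Origin: centre of its underside. Bystander.
- cleaner: Spray can 52 mm across, 130 mm high, behind the boxes. Origin: centre of its underside. Bystander.
Mind the look-alikes: they are no part of the job. What is shaped like the isolator but pink or red is not meant.

How it is judged (in metres and radians):
On the way, in this order (a step that is already met when the one before it is completed fails the run):
1. the mushroom key is pushed in, the bar and square keys still out (value of joint mushroom_key above 0.007 m and value of joint each of bar_key, square_key below 0.004 m), for 0.1 s.
2. then the bar key is pushed in, the square key still out (value of joint each of mushroom_key, bar_key above 0.007 m and value of joint square_key below 0.004 m), for 0.1 s.
3. then the square key is pushed in (value of joint each of mushroom_key, bar_key, square_key above 0.007 m), for 0.1 s.
At the end, for the whole second after the job is handed in: The mushroom, bar and square keys are each more than 7 mm in, the round key less than 3 mm in, all four boxes upright (within 0.1 rad) and still, and the boxes and bystanders within 30 mm of where they started (all of step 3 and value of joint round_key below 0.003 m and distance of each of isolator, inverter, load_bank, timer_box, capacitor, fuse, terminal_block, screwdriver, tape_roll, pen_pot, parts_carton, cleaner from where it was at the start of the episode below 0.03 m and angle between each of isolator, inverter, load_bank, timer_box's own z axis and vertical below 0.1 rad and linear speed of each of isolator, inverter, load_bank, timer_box below 0.02 m/s); the robot touches nothing.
It fails at once if a key is pushed (over 4 mm) before the one ahead of it in the order is in (7 mm) ((value of joint mushroom_key below 0.007 m and value of joint any of bar_key, square_key above 0.004 m) or (value of joint bar_key below 0.007 m and value of joint square_key above 0.004 m)).
It fails at once if the round key on the timer box is pushed in over 3 mm (value of joint round_key above 0.003 m).
It fails at once if a box or one of its keys is pressed with more than 25 N (contact force between any of the fingers, the arm and isolator above 25 N or contact force between any of the fingers, the arm and inverter above 25 N or contact force between any of the fingers, the arm and load_bank above 25 N or contact force between any of the fingers, the arm and timer_box above 25 N).
It fails at once if a box is lifted more than 10 mm or tipped by more than 0.2 rad (height (world z) of any of isolator, inverter, load_bank, timer_box above 0.01 m or angle between any of isolator, inverter, load_bank, timer_box's own z axis and vertical above 0.2 rad).
It fails at once if a box or a bystander is moved more than 30 mm from its place (distance of any of isolator, inverter, load_bank, timer_box, capacitor, fuse, terminal_block, screwdriver, tape_roll, pen_pot, parts_carton, cleaner from where it was at the start of the episode above 0.03 m).
It also fails if it takes over 61 s, if anything falls off the work surface, if the arm or the gripper's body presses on something with over 40 N, if the wrist force passes 120 N, or if a joint passes its speed limit or range.

## Robot

A 6-joint arm with a two-finger parallel gripper is mounted at the origin on the work surface. World frame = base frame: x ahead of the robot, y to its left, z up, the work surface at z = 0. Lengths are in mm, angles in degrees, forces in N, time in s.
With the tool pointing down it reaches from about 350 to 850 mm from the base axis. Payload 8.1 kg.
Tool frame: the origin (TCP) lies at the very end of the fingers, on their centre line; the grasp point (between the pads) lies 19 mm behind it; z points along the fingers, y is the line along which they close (so a half turn about z gives the same grasp; the last joint's range is limited). The gripper opens to 85 mm and grips with 20 to 120 N. Pads are 22 mm wide; open, the fingers measure 114 mm over their backs; the gripper's body (76 mm by 85 mm) begins 54 mm behind the grasp point. The pads swing forward as they close: fully open they stand 13 mm farther back than shut.
Start: joints at [-4.893, 7.471, 85.268, -0, 87.261, -4.893], TCP at [600.004, 0.022, 231.292] pointing down, gripper open.
Joint ranges: [-169.43, 169.43], [-51.17, 129.36], [1.28, 143.12], [-76.62, 256.62], [0, 156.53], [-152.29, 152.29]. Speed limits (degrees/s): [136.94, 136.94, 159.86, 180, 180, 180].

## Interface

Orientations are given as [roll, pitch, yaw] about the fixed x, y, z axes, in that order (R = Rz(yaw) Ry(pitch) Rx(roll)).
In Python, from bench import * gives the robot as it stands.
- The arm moves only by the tool play_rows, never from a script. Its argument "increments" is a list of rows, each a list of 3 entries, a list of its own where there are three numbers: the gripper's target within -1 to 1 (fully open at 1, half-way at 0, shut at -1), then the shift along the tool's x, y, z in mm, then the turn about the tool's z in rad. A call has 1 to 12 rows; each row shifts and turns the commanded pose from where the row before left it, along the tool's axes as they then stand; what a row does not reach is not made up. A row lasts 1/12 s, in which the tool goes at most 41.7 mm and 7.16 degrees, less where a joint would pass 70% of its speed; a pose out of reach is approached as far as the arm can. A call is refused whole if a number of a shift passes 41.7 or a number of a turn 0.125, either way. A call with a gripper value outside its range is refused whole. The fingers move at their own pace and stop on an object; "force" is the grip in N (left out, the last holds). Time passes only in rows, so rows that do not move let the fingers close. It gives the time, the measured TCP pose, the force, the opening and the grip force at its end, in the units of the state.
- sense(): the state, without advancing time (a new reading comes with each control period).
- snapshot(name): name is "scene" or "side" or "wrist"; returns a dict with "color" (384x512x3 uint8, red, green, blue), "intrinsics" (3x3 intrinsics, pixels), "k1" (the pictures are not rectified: a ray, as slopes to the right and down, at radius r is drawn at 1 + k1 r^2 times it, then the intrinsics apply), "world_from_camera" (4x4, takes a point from camera to world coordinates). Camera axes: x right, y down, z forward; pixel columns grow to the right and rows downward; lengths in mm; the calibration is good to about 2 mm. A picture is of the moment at which its call begins. There is no depth.
- hand_in(): hands the job in; it is judged then, once.
Trained networks look in a picture, given as the dict that the camera call returned (one of the last four; its "shot" number tells which), for a name from the list of things; names that differ only in an ending like _2 or _b are one class to them, and where a whole thing is asked for, a point or a joint stands for the part that bears it (a point fixed in the world has none). Each returns a list of dicts, best first, with "p" (0 to 1); they miss things now and then, are a little off and sometimes report something else, mostly with a low value. They report only what shows in the picture. A call takes as long as a camera call. They do not tell look-alikes from the thing itself.
- find_in(query, picture): "xyz" ([x, y, z] in mm, in the coordinates of the camera as it stood for that picture, good to about 4 mm: the middle of the surface that is visible of it).
- regions_of(query, picture): "mask" (384x512 bool, what is visible of it).
- pinpoint(query, picture): "xyz" ([x, y, z] in mm, in the coordinates of the camera as it stood for that picture, good to about 4 mm: a listed point, or the origin of a listed thing).
The state is a dict: "time": time; "joint_pos": joint angles; "qd": joint speeds; "joint_efforts": joint torques, N m; "tool_pos": TCP position; "tcp_rot": TCP orientation; "ft_force": force on the tool from outside, world axes, zero at the start; "wrist_torque": the same for the moment, N m; "finger_gap": finger opening in mm; "grip_force": force on a finger pad.
Only numpy, scipy, OpenCV 4.12 (cv2) and the standard library are available. Lean on these libraries where they do the work, as an engineer would, in place of code of your own. Each camera call takes 0.05 s, during which the arm holds its last target. There are 200 camera calls.

## Working session

There is one attempt and no reset: what is moved stays moved. The work goes in short steps, Python scripts to look and compute and a tool call to move; the robot and the scene stay as the last step left them, time stands still between calls to the robot, and variables do not carry over. Pictures are saved under pics/ and viewed, at most 10 in all, crops included, and the job is handed in when it is done.

Besides the shell and the picture viewer there is one more tool, called after "Request:" as name([rows], argument=value, ...), one row to a line, values as JSON. play_rows: Moves the arm, as the interface text tells. Its arguments: {"type":"object","properties":{"increments":{"type":"array","items":{"type":"array"}},"force":{"type":"number"}},"required":["increments"]}

```bash
mkdir -p pics
cat > h.py <<'E'
from bench import *
import numpy as np, cv2
def w(p,x): 
    T=np.array(p["world_from_camera"]); return (T@np.r_[x,1])[:3]
def save(p,n): cv2.imwrite("pics/"+n,cv2.cvtColor(p["color"],cv2.COLOR_RGB2BGR))
def proj(p,X):
    T=np.linalg.inv(np.array(p["world_from_camera"])); c=(T@np.r_[X,1])[:3]; s=c[:2]/c[2]
    s=s*(1+p["k1"]*(s@s)); K=np.array(p["intrinsics"]); return (K@np.r_[s,1])[:2]
E
python3 - <<'E'
from h import *
s=sense(); print(s)
for n in ["scene","side"]:
    p=snapshot(n); save(p,n+"1.png")
    for q in ["mushroom_key_top","bar_key_top","square_key_top","round_key","isolator","inverter","load_bank","timer_box","capacitor","fuse"]:
        for r in pinpoint(q,p)[:3]: 
            X=w(p,r["xyz"]); print(n,q,round(r["p"],2),X.round(),proj(p,X).round())
E
```

```text
{'time': 0.0, 'joint_pos': array([-4.89509158e+00,  7.51524677e+00,  8.53304004e+01, -1.25427534e-03,
        8.72618283e+01, -4.89151073e+00]), 'qd': array([ 0.04544802,  0.02350026, -0.05676039,  0.00742172,  0.05037431,
        0.00054875]), 'joint_efforts': array([-1.90700346e-03, -5.69404185e+01, -5.00557995e+01, -2.19391650e-04,
        1.44415747e-02,  7.24149572e-05]), 'tool_pos': array([5.99439638e+02, 4.10488207e-02, 2.30232248e+02]), 'tcp_rot': array([-1.79892809e+02, -7.91618695e-03,  8.99964728e+01]), 'ft_force': array([-0.54689144, -0.11188983, -0.12374767]), 'wrist_torque': array([0.04592771, 0.02455193, 0.0138677 ]), 'grip_force': 0.0, 'finger_gap': 85.59786118562653}
scene mushroom_key_top 0.71 [ 287. -324.   92.] [125. 191.]
scene mushroom_key_top 0.58 [357. -85.  92.] [206. 173.]
scene mushroom_key_top 0.55 [ 529. -120.   87.] [223. 219.]
scene bar_key_top 0.6 [554. 380.  63.] [361. 161.]
scene square_key_top 0.48 [569. 146. 101.] [307. 186.]Traceback (most recent call last):
  File "<stdin>", line 6, in <module>
ValueError: it knows: bar_key_top, capacitor, cleaner, fuse, inverter, isolator, load_bank, mushroom_key_top, parts_carton, pen_pot, screwdriver, square_key_top, tape_roll, terminal_block, timer_box
```

Run:
```python
from h import *
for n in ["scene","side","wrist"]:
    p=snapshot(n); save(p,n+"1.png")
    for q in ["mushroom_key_top","bar_key_top","square_key_top","isolator","inverter","load_bank","timer_box","capacitor","fuse"]:
        for r in pinpoint(q,p)[:4]: 
            X=w(p,r["xyz"]); print(n,q,round(r["p"],2),X.round(),proj(p,X).round())
a=[cv2.imread(f"pics/{n}1.png") for n in ["scene","side"]]
cv2.imwrite("pics/both.png",cv2.resize(np.vstack(a),None,fx=.78,fy=.78))
```

```text
scene mushroom_key_top 0.6 [ 530. -121.   86.] [222. 219.]
scene mushroom_key_top 0.52 [358. -83.  89.] [206. 174.]
scene mushroom_key_top 0.51 [367. 106.  85.] [260. 153.]
scene mushroom_key_top 0.51 [ 286. -323.   91.] [125. 190.]
scene bar_key_top 0.67 [557. 378.  62.] [361. 162.]
scene bar_key_top 0.5 [ 739. -208.    1.] [234. 306.]
scene square_key_top 0.5 [568. 146. 102.] [307. 186.]
scene isolator 0.82 [368. -76.   1.] [213. 193.]
scene isolator 0.75 [ 284. -317.    4.] [134. 206.]
scene isolator 0.62 [ 520. -122.    1.] [223. 233.]
scene isolator 0.58 [359. 101.   2.] [257. 169.]
scene inverter 0.96 [563. 358.   5.] [354. 177.]
scene load_bank 0.71 [549. 148.   3.] [301. 201.]
scene capacitor 0.59 [536.   1.   7.] [260. 218.]
scene capacitor 0.35 [ 723. -365.   -1.] [179. 331.]
scene fuse 0.37 [523. 310.  42.] [337. 168.]
side mushroom_key_top 0.75 [365. 102.  88.] [305. 236.]
side mushroom_key_top 0.56 [363. -80.  85.] [328. 192.]
side mushroom_key_top 0.56 [ 288. -326.   88.] [377. 149.]
side mushroom_key_top 0.53 [ 533. -118.   86.] [272. 170.]
side bar_key_top 0.88 [553. 
[... 322 characters left out ...]
side inverter 0.6 [508. 164.  73.] [237. 241.]
side load_bank 0.8 [545. 148.  -2.] [228. 255.]
side timer_box 0.87 [ 453. -352.   -3.] [322. 160.]
side capacitor 0.6 [545.  -0.  -6.] [252. 220.]
side fuse 0.59 [522. 308.  34.] [204. 296.]
side fuse 0.52 [541.   0.  -7.] [253. 221.]
wrist mushroom_key_top 0.73 [361. -88.  86.] [ 13. 259.]
wrist mushroom_key_top 0.57 [ 534. -117.   88.] [188. 286.]
wrist isolator 0.93 [360. 103.  -0.] [29. 60.]
wrist isolator 0.85 [369. -81.  -8.] [ 71. 217.]
wrist isolator 0.57 [ 523. -122.   -4.] [194. 248.]
wrist load_bank 0.64 [544. 146.   4.] [199.  14.]
wrist timer_box 0.52 [ 534. -120.   89.] [189. 289.]
wrist capacitor 0.66 [539.  -1.   1.] [201. 156.]
```

View pics/scene1.png

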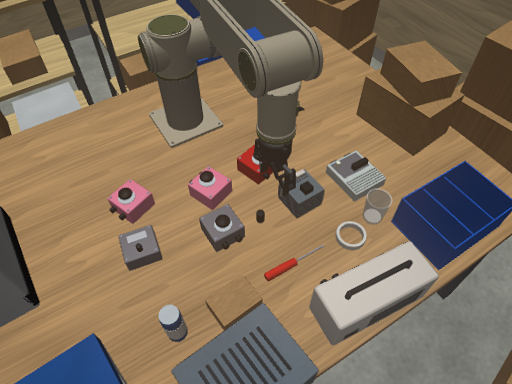

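View pics/side1.png

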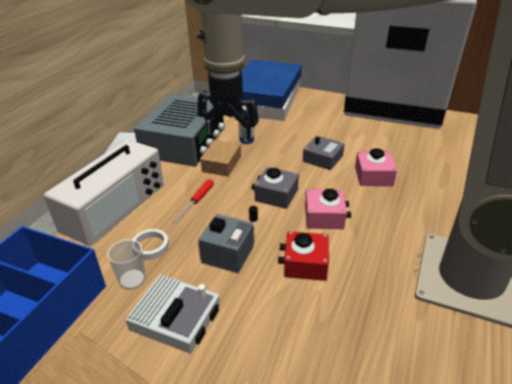

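The scene and side pictures show one grey isolator at scene px (222,225), between pink and red look-alikes. The inverter is at (356,172), the load bank at (300,190) and the timer at (140,245). The views agree on the key tops: mushroom (532,-119,87), bar (555,380,62) and square (569,147,102). I'll go above the mushroom key with the fingers shut.

Request:
play_rows([
  [-1, [-20, -11, 0], 0],
  [-1, [-20, -11, 0], 0],
  [-1, [-20, -11, 5], 0],
  [-1, [-20, -11, 15], 0],
  [-1, [-20, -12, 15], 0],
  [-1, [-19, -11, 15], 0],
  [-1, [0, 0, 15], 0],
  [-1, [0, 0, 15], 0],
  [-1, [0, 0, 0], 0],
  [-1, [0, 0, 0], 0],
], force=30)

```text
time: 2.53
tool_pos: [532.3, -118.8, 150.7]
tcp_rot: [-179.9, -0.0, 90.0]
ft_force: [1.6, 0.1, -0.6]
finger_gap: -0.2
grip_force: 0.0
```

Run:
```python
from h import *
p=snapshot("wrist"); save(p,"w2.png"); s=sense(); print(s["tool_pos"],s["tcp_rot"],s["finger_gap"],s["ft_force"],s["time"])
q=snapshot("side"); save(q,"s2.png")
for pp in (p,q):
  for r in pinpoint("mushroom_key_top",pp)[:4]: print(round(r["p"],2),w(pp,r["xyz"]).round(1),proj(pp,w(pp,r["xyz"])).round())
print(proj(p,s["tool_pos"]))
```

```text
[ 533.17343974 -118.90428871  151.82609223] [1.79993760e+02 1.47436032e-04 9.00120165e+01] -0.11154266108449627 [ 0.08559763 -0.06496257  0.46177922] 2.5833
0.59 [ 534.9 -122.6   88.5] [258. 210.]
0.68 [358.5 -79.4  84.7] [330. 193.]
0.66 [ 286.8 -325.2   87.4] [377. 150.]
0.61 [ 531.  -120.1   85.4] [273. 170.]
0.55 [369.6 100.1  88.5] [304. 235.]
[254.81892466 250.25178444]
```

View pics/w2.png

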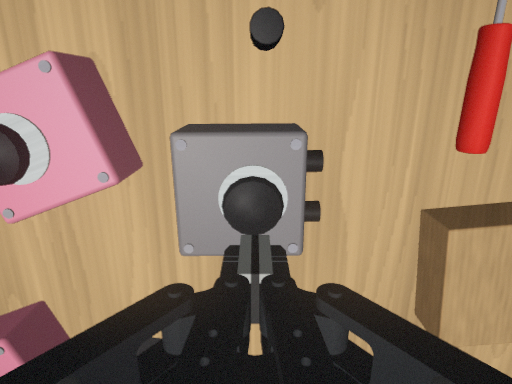

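The wrist view shows the fingertips (255,245) lined up on the grey isolator's mushroom key (253,205), with the parallax expected from the height difference. I'll descend and press slowly.

Request:
play_rows([
  [-1, [-1, 0, 15], 0],
  [-1, [0, 0, 15], 0],
  [-1, [0, 0, 15], 0],
  [-1, [0, 0, 10], 0],
  [-1, [0, 0, 4], 0],
  [-1, [0, 0, 2], 0],
  [-1, [0, 0, 1.5], 0],
  [-1, [0, 0, 1.5], 0],
  [-1, [0, 0, 1.5], 0],
  [-1, [0, 0, 1], 0],
  [-1, [0, 0, 0], 0],
])

```text
time: 3.65
tool_pos: [533.7, -120.2, 85.6]
tcp_rot: [179.9, 0.0, 90.0]
ft_force: [0.0, -0.2, 2.2]
finger_gap: -0.1
grip_force: 1.0
```

Request:
play_rows([
  [-1, [0, 0, 1], 0],
  [-1, [0, 0, 1], 0],
  [-1, [0, 0, 1], 0],
  [-1, [0, 0, 1], 0],
  [-1, [0, 0, 1], 0],
  [-1, [0, 0, 0], 0],
])

```text
time: 4.15
tool_pos: [533.0, -120.0, 79.7]
tcp_rot: [180.0, 0.0, 90.0]
ft_force: [1.1, -0.8, 3.4]
finger_gap: 0.2
grip_force: 1.5
```

Request:
play_rows([
  [-1, [0, 0, 0.7], 0],
  [-1, [0, 0, 0.7], 0],
  [-1, [0, 0, 0.7], 0],
  [-1, [0, 0, 0], 0],
])

```text
time: 4.48
tool_pos: [532.9, -120.0, 77.5]
tcp_rot: [-180.0, -0.0, 90.0]
ft_force: [1.3, -0.8, 1.6]
finger_gap: -0.1
grip_force: 1.2
```

Request:
play_rows([
  [-1, [0, 0, 0.6], 0],
  [-1, [0, 0, 0.6], 0],
  [-1, [0, 0, 0], 0],
])

```text
time: 4.73
tool_pos: [532.9, -120.0, 76.4]
tcp_rot: [-180.0, -0.0, 90.0]
ft_force: [1.2, 0.2, 2.5]
finger_gap: -0.1
grip_force: 1.4
```

Request:
play_rows([
  [-1, [0, 0, -5], 0],
  [-1, [0, 0, -15], 0],
  [-1, [0, 0, -25], 0],
  [-1, [0, 0, -30], 0],
  [-1, [0, 0, 0], 0],
  [-1, [0, 0, 0], 0],
])

```text
time: 5.23
tool_pos: [534.1, -120.3, 153.7]
tcp_rot: [179.8, 0.1, 90.0]
ft_force: [-0.3, -0.2, -0.2]
finger_gap: -0.2
grip_force: 0.0
```

Run:
```python
from h import *
p=snapshot("wrist"); s=sense(); print(s["tool_pos"],s["ft_force"])
q=snapshot("side"); save(q,"s3.png"); sc=snapshot("scene")
for pp in (p,q,sc):
  for r in pinpoint("mushroom_key_top",pp)[:4]:
    X=w(pp,r["xyz"])
    if X[0]>480: print(round(r["p"],2),X.round(1),proj(pp,X).round())
a=cv2.imread("pics/s2.png")[150:225,225:320]; b=cv2.imread("pics/s3.png")[150:225,225:320]
cv2.imwrite("pics/cmp.png",cv2.resize(np.hstack([a,b]),None,fx=4,fy=4,interpolation=2))
```

```text
[ 532.97223623 -119.95032919  151.78740476] [ 0.30753149  0.3542759  -1.08273135]
0.76 [ 535.1 -126.    77.2] [255. 205.]
0.61 [ 532.1 -122.8   78.1] [273. 172.]
0.53 [ 530.4 -120.6   76. ] [223. 221.]
```

View pics/cmp.png

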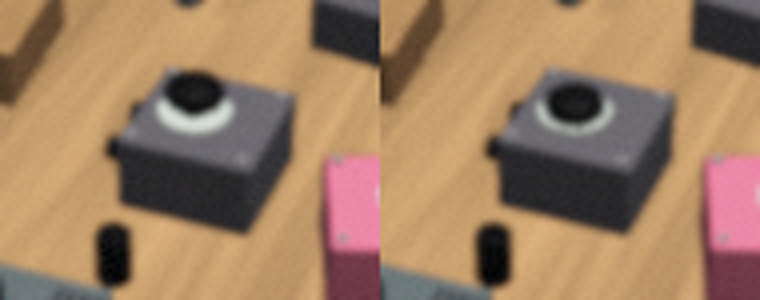

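The before (left) and after (right) crops show the mushroom cap sunk onto its collar, with its top at about 77 mm, so it is in. Next is the bar key.

Request:
play_rows([
  [-1, [20, 1, -10], 0],
  [-1, [35, 1, -10], 0],
  [-1, [35, 2, 0], 0],
  [-1, [35, 2, 0], 0],
  [-1, [35, 2, 0], 0],
  [-1, [35, 2, 0], 0],
  [-1, [35, 2, 0], 0],
  [-1, [35, 2, 0], 0],
  [-1, [35, 2, 0], 0],
  [-1, [35, 2, 0], 0],
  [-1, [35, 2, 0], 0],
  [-1, [35, 2, 0], 0],
])

```text
time: 6.53
tool_pos: [554.3, 286.6, 170.5]
tcp_rot: [-179.9, 0.0, 90.0]
ft_force: [0.2, 0.2, -0.4]
finger_gap: -0.3
grip_force: 0.0
```

Request:
play_rows([
  [-1, [35, 0, 0], 0],
  [-1, [35, 0, 0], 0],
  [-1, [25, 0, 10], 0],
  [-1, [0, 0, 20], 0],
  [-1, [0, 0, 15], 0],
  [-1, [0, 0, 0], 0],
  [-1, [0, 0, 0], 0],
])

```text
time: 7.12
tool_pos: [553.7, 379.3, 124.4]
tcp_rot: [-179.8, 0.1, 90.0]
ft_force: [0.5, 0.2, 0.1]
finger_gap: 0.1
grip_force: 0.0
```

Run:
```python
from h import *
p=snapshot("wrist"); save(p,"w4.png"); s=sense(); print(s["tool_pos"],s["ft_force"])
q=snapshot("side"); sc=snapshot("scene")
for pp in (p,q,sc):
 for n in ("bar_key_top","square_key_top"):
  for r in pinpoint(n,pp)[:2]:
    X=w(pp,r["xyz"]); print(n,round(r["p"],2),X.round(1),proj(pp,X).round())
print(proj(p,s["tool_pos"]))
```

```text
[554.70616537 379.655961   126.11660246] [-0.09439477  0.45354861  0.01848938]
bar_key_top 0.7 [558.  382.1  61.8] [260. 201.]
bar_key_top 0.71 [551.9 382.3  60.3] [172. 311.]
bar_key_top 0.25 [ 455.1 -352.1   -2.6] [321. 159.]
square_key_top 0.62 [570.4 148.1 100. ] [216. 222.]
bar_key_top 0.5 [556.  377.2  61.2] [360. 162.]
bar_key_top 0.22 [ 722.6 -365.3   -1.1] [178. 331.]
square_key_top 0.51 [566.2 144.  103.5] [306. 185.]
[255.14954295 250.05959767]
```

View pics/w4.png

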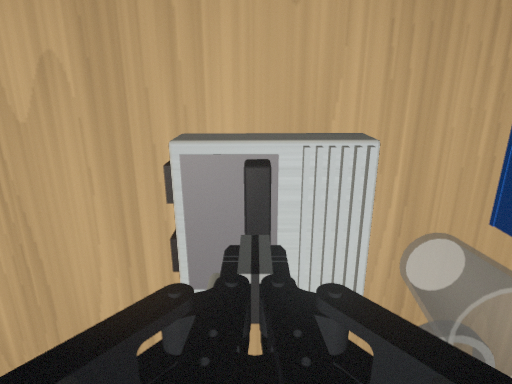

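The wrist view shows the bar key centred at about (258,200), lined up with the fingertips (255,250). The fins (300+) and the fuse are clear. I'll press it.

Request:
play_rows([
  [-1, [1, 1, 15], 0],
  [-1, [0, 0, 15], 0],
  [-1, [0, 0, 15], 0],
  [-1, [0, 0, 10], 0],
  [-1, [0, 0, 5], 0],
  [-1, [0, 0, 2], 0],
  [-1, [0, 0, 1], 0],
  [-1, [0, 0, 1], 0],
  [-1, [0, 0, 1], 0],
  [-1, [0, 0, 1], 0],
  [-1, [0, 0, 0], 0],
])

```text
time: 8.48
tool_pos: [556.6, 381.3, 61.3]
tcp_rot: [179.9, -0.0, 90.0]
ft_force: [-0.1, -0.2, 1.0]
finger_gap: -0.2
grip_force: 0.5
```

Request:
play_rows([
  [-1, [0, 0, 1], 0],
  [-1, [0, 0, 1], 0],
  [-1, [0, 0, 1], 0],
  [-1, [0, 0, 1], 0],
  [-1, [0, 0, 1], 0],
  [-1, [0, 0, 0], 0],
])

```text
time: 8.98
tool_pos: [556.3, 381.2, 55.5]
tcp_rot: [180.0, -0.0, 90.0]
ft_force: [1.8, 1.4, 2.3]
finger_gap: 0.0
grip_force: 1.5
```

Request:
play_rows([
  [-1, [0, 0, 1], 0],
  [-1, [0, 0, 1], 0],
  [-1, [0, 0, 1], 0],
  [-1, [0, 0, 0], 0],
])

```text
time: 9.32
tool_pos: [555.9, 380.9, 52.2]
tcp_rot: [-180.0, 0.0, 90.0]
ft_force: [1.3, 1.2, 2.7]
finger_gap: 0.1
grip_force: 1.2
```

Request:
play_rows([
  [-1, [0, 0, 0.6], 0],
  [-1, [0, 0, 0.6], 0],
  [-1, [0, 0, 0], 0],
])

```text
time: 9.57
tool_pos: [555.9, 380.9, 51.0]
tcp_rot: [-180.0, 0.0, 90.0]
ft_force: [0.9, 0.5, 2.3]
finger_gap: 0.3
grip_force: 1.3
```

Request:
play_rows([
  [-1, [0, 0, -4], 0],
  [-1, [0, 0, -15], 0],
  [-1, [0, 0, -30], 0],
  [-1, [0, 0, -35], 0],
  [-1, [0, 0, -30], 0],
  [-1, [0, 0, 0], 0],
  [-1, [0, 0, 0], 0],
])

```text
time: 10.15
tool_pos: [557.6, 382.0, 169.9]
tcp_rot: [179.7, -0.2, 90.0]
ft_force: [-0.3, -0.8, -0.3]
finger_gap: 0.2
grip_force: 0.0
```

Run:
```python
from h import *
s=sense(); print(s["tool_pos"],s["ft_force"])
for n in ("wrist","side","scene"):
  pp=snapshot(n)
  for r in pinpoint("bar_key_top",pp)[:1]:
    X=w(pp,r["xyz"]); print(n,round(r["p"],2),X.round(1),proj(pp,X).round())
```

```text
[557.59087917 381.97556961 169.9032052 ] [-0.30479778 -0.76429105 -0.28159451]
wrist 0.62 [560.1 381.7  48.7] [256. 181.]
side 0.57 [553.5 382.4  51.6] [171. 313.]
scene 0.63 [553.6 377.3  51.2] [359. 164.]
```

Request:
play_rows([
  [-1, [-24, 1, 0], 0],
  [-1, [-30, 2, 0], 0],
  [-1, [-30, 2, 0], 0],
  [-1, [-30, 2, 0], 0],
  [-1, [-30, 2, 0], 0],
  [-1, [-30, 2, 0], 0],
  [-1, [-30, 1, 0], 0],
  [-1, [-30, 0, 0], 0],
  [-1, [0, 0, 0], 0],
  [-1, [0, 0, 0], 0],
])

```text
time: 11.28
tool_pos: [567.7, 145.4, 164.5]
tcp_rot: [-179.9, 0.0, 89.8]
ft_force: [-0.2, 1.1, -0.4]
finger_gap: 0.4
grip_force: 0.0
```

Run:
```python
from h import *
s=sense(); print(s["tool_pos"],s["ft_force"])
for n in ("wrist","side","scene"):
  pp=snapshot(n); save(pp,n+"5.png")
  for q in ("square_key_top","bar_key_top","terminal_block"):
   for r in pinpoint(q,pp)[:1]:
    X=w(pp,r["xyz"]); print(n,q,round(r["p"],2),X.round(1),proj(pp,X).round())
```

```text
[567.65898875 145.42684384 164.49703948] [-0.1656189   1.13368757 -0.42463015]
wrist square_key_top 0.96 [571.3 143.8 103.2] [259. 208.]
wrist terminal_block 0.69 [510.9 157.8  78.5] [175. 178.]
side square_key_top 0.77 [566.6 148.6 101. ] [217. 222.]
side bar_key_top 0.87 [551.1 382.8  49. ] [172. 314.]
side terminal_block 0.53 [511.9 167.2  75.9] [235. 241.]
scene square_key_top 0.64 [719.8   3.1  -4.6] [294. 264.]
scene bar_key_top 0.62 [554.7 379.6  51.8] [360. 164.]
scene terminal_block 0.64 [517.9 158.6  83.6] [300. 177.]
```

View pics/wrist5.png

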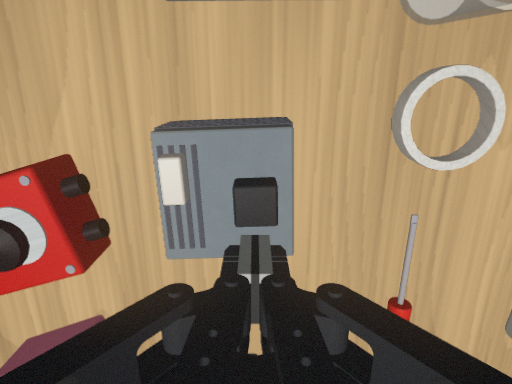

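View pics/side5.png

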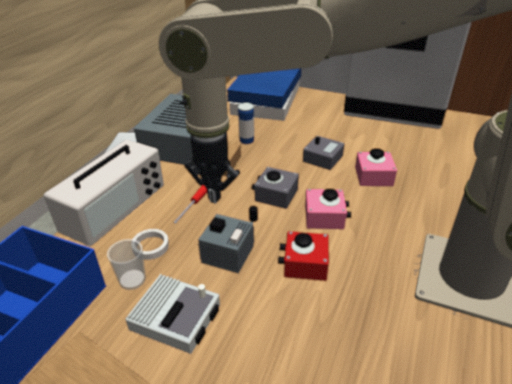

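The wrist view shows the square key (256,202) in line with the fingertips (255,245), and the side view shows the bar key sunk and everything else undisturbed. I'll press the square key.

Request:
play_rows([
  [-1, [1, 0, 15], 0],
  [-1, [0, 0, 15], 0],
  [-1, [0, 0, 15], 0],
  [-1, [0, 0, 10], 0],
  [-1, [0, 0, 4], 0],
  [-1, [0, 0, 1], 0],
  [-1, [0, 0, 1], 0],
  [-1, [0, 0, 1], 0],
  [-1, [0, 0, 1], 0],
  [-1, [0, 0, 1], 0],
  [-1, [0, 0, 0], 0],
])

```text
time: 12.8
tool_pos: [568.4, 148.1, 101.8]
tcp_rot: [179.9, -0.0, 90.0]
ft_force: [0.8, 0.1, 0.2]
finger_gap: -0.2
grip_force: 0.1
```

Request:
play_rows([
  [-1, [0, 0, 1], 0],
  [-1, [0, 0, 1], 0],
  [-1, [0, 0, 1], 0],
  [-1, [0, 0, 1], 0],
  [-1, [0, 0, 1], 0],
  [-1, [0, 0, 0], 0],
])

```text
time: 13.3
tool_pos: [568.3, 148.1, 96.3]
tcp_rot: [180.0, -0.0, 90.0]
ft_force: [1.2, -0.2, 2.5]
finger_gap: -0.1
grip_force: 1.2
```

Request:
play_rows([
  [-1, [0, 0, 1], 0],
  [-1, [0, 0, 1], 0],
  [-1, [0, 0, 1], 0],
  [-1, [0, 0, 0], 0],
])

```text
time: 13.63
tool_pos: [568.1, 148.0, 93.1]
tcp_rot: [180.0, -0.0, 90.0]
ft_force: [1.9, 0.2, 3.0]
finger_gap: 0.3
grip_force: 1.3
```

Request:
play_rows([
  [-1, [0, 0, 0.6], 0],
  [-1, [0, 0, 0.6], 0],
  [-1, [0, 0, 0], 0],
])

```text
time: 13.88
tool_pos: [568.0, 148.0, 92.0]
tcp_rot: [-180.0, -0.0, 90.0]
ft_force: [1.4, 0.2, 2.5]
finger_gap: 0.0
grip_force: 1.1
```

Request:
play_rows([
  [-1, [0, 0, 0], 0],
  [-1, [0, 0, -4], 0],
  [-1, [0, 0, -15], 0],
  [-1, [0, 0, -30], 0],
  [-1, [0, 0, -35], 0],
  [-1, [0, 0, -30], 0],
  [-1, [0, 0, 0], 0],
  [-1, [0, 0, 0], 0],
  [-1, [0, 0, 0], 0],
])

```text
time: 14.63
tool_pos: [567.4, 147.9, 205.3]
tcp_rot: [-179.9, 0.0, 90.0]
ft_force: [-0.2, -0.1, 0.3]
finger_gap: 0.5
grip_force: 0.0
```

Run:
```python
from h import *
s=sense(); print(s["tool_pos"],s["ft_force"],s["time"])
for n in ("wrist","side","scene"):
  pp=snapshot(n); save(pp,n+"6.png")
  for q in ("square_key_top","bar_key_top","mushroom_key_top","terminal_block"):
   for r in pinpoint(q,pp)[:4]:
    X=w(pp,r["xyz"])
    if X[0]>480:print(n,q,round(r["p"],2),X.round(1),proj(pp,X).round())
```

```text
[567.35045421 147.91414694 205.26148376] [-0.20145681 -0.06036828  0.28242288] 14.6333
wrist square_key_top 0.92 [571.8 140.5  89.1] [259. 191.]
wrist terminal_block 0.79 [511.9 157.7  76.5] [189. 167.]
side square_key_top 0.55 [568.2 147.9  90.6] [217. 225.]
side bar_key_top 0.49 [512.3 165.5  73.6] [235. 241.]
side mushroom_key_top 0.59 [ 532.6 -118.2   73.9] [272. 174.]
side terminal_block 0.43 [513.3 167.   72. ] [235. 242.]
scene square_key_top 0.53 [569.8 145.1  92.6] [307. 188.]
scene bar_key_top 0.39 [555.4 379.4  50.6] [360. 164.]
scene mushroom_key_top 0.43 [ 529.8 -118.7   75.4] [223. 221.]
scene terminal_block 0.59 [515.8 162.3  84.2] [301. 176.]
```

View pics/side6.png

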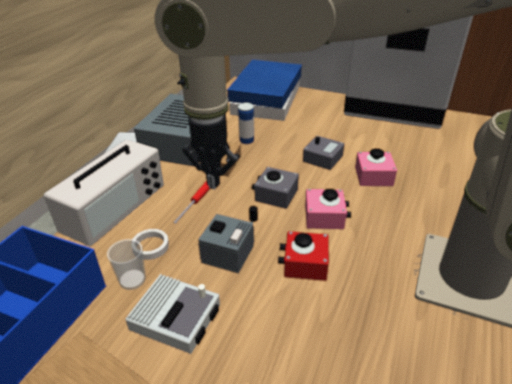

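The side view shows the square key sunk (217,225), the bar (172,314) and mushroom (272,174) keys still down, the boxes in place, and the hand clear.

```bash
python3 -c "
from bench import *
print(hand_in())"
```

```text
the job is handed in; nothing more can be done
None
```

I pressed the mushroom, bar and square keys in that order, and the camera measurements put each about 11 mm in. The timer's round key was left alone and the hand is clear. The job is handed in, though the hand-in call returned no verdict.

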